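Tighten a trailer-axle castle nut and line it up for its cotter pin

TASK

Take the ring spanner, which stands on edge in its rack, lay it down flat so that you can take it again by the flat of its handle, and fit it fully down over the trailer hub's castle nut. With it tighten the nut clockwise until its pointer tab reaches the rib on the hub flange, then turn it the little further that lines the next slot up with the cotter hole, and no further. Take the spanner off and lay it flat on the bench clear of the hub, leaving the tin, the aluminium extrusion and the crank arm alone.

Things in the scene. Friction and masses are not known exactly. Their poses are not given: they have to be found in the camera images.
- hub: trailer wheel hub fixed to the bench, axle upright: square grey clamp plate 130 x 130 x 18 mm, above it a dark round flange of radius 67 mm (its top 46 mm above the bench), and a steel axle of radius 18 mm ending 104 mm above the bench. Origin: on the axle's axis at bench level, z up. Its x axis runs along the cotter hole. Position and yaw vary; hub and rack may swap sides
- cotter_hole (a point): middle of the 8 mm cotter hole through the axle, 86 mm above the bench, inside the nut's castle. The hole runs along the hub's x axis; a dark line across the axle's end face shows its direction
- tight_rib (a point): top of the raised rib on the flange rim, its middle 62 mm from the axis, 95 degrees clockwise (from above) of the hub's +x; rib 8 mm long, 7 mm wide, top 54.5 mm above the bench. When the nut's pointer tab points at it, the nut is tight
- castle_nut (a joint): turn of the nut, rad, growing clockwise from above; starts between 0.35 and 0.95. At 0 the pointer tab points along the hub's +x and slots lie along the cotter hole, as at every 60 degrees. Tight (tab at rib) at 1.66; the slot to line up comes next, at 2.094 (good to 0.087); past 2.30 it is overtightened. Takes about 0.5 N m, stays where left, does not move along the axle
- nut_seat (a point): on the axle's axis, 54 mm above the bench: top of the nut's washer face (radius 46 mm), where the spanner's ring rests when fully down. Its axes are the hub's and do not turn. The steel nut above it: hexagon 55 mm across flats, 54 to 79 mm above the bench, then six teeth within 26 mm of the axis up to 93 mm, with six slots 10 mm wide over the middles of the flats
- nut_pointer (a point): top of the outer end of the nut's pointer tab (12 mm wide, its end 58 mm from the axis), turning with the nut. A flat of the hexagon faces the same way as the tab, the others every 60 degrees from it
- spanner: light-alloy ring spanner, 200 mm long, 18 mm thick, about 0.38 kg, both faces alike. Origin: ring centre, mid thickness; +x along the handle, z square to the faces. Hexagonal hole 59 mm across flats, right through; outside hexagon 84 mm. Hole's flats face 30, 90, 150.. degrees from +x. On the nut: play 2 mm sideways, 8 degrees either way; origin 63 mm above the bench when fully down. Starts on edge in the rack
- spanner_grip (a point): on the handle's middle line, 92 mm from the spanner's origin; axes as the spanner's. Handle 26 mm wide, 18 mm thick, straight, to 152 mm from the origin; balance about 41 mm from the origin. In the rack it is level, 54 mm above the bench, its 18 mm thickness across. With the spanner on the nut, the handle overhangs flange and rib beyond 69 mm from the axis
- rack: wooden rack fixed to the bench, base 215 x 75 x 12 mm. Origin: at bench level below the spanner's grip point. The ring sits towards -x between cheeks up to 50 mm high (x -117 to -67 mm), the handle end towards +x between cheeks up to 58 mm (x 40 to 56 mm); cheeks 22 mm apart; between x -60 and 40 mm the handle is free on both sides. Position and yaw vary; the bench between rack and hub is free
- tin: white closed tin, radius 34 mm, 75 mm high, origin at the centre of its underside; leave alone
- extrusion: aluminium profile offcut 160 x 40 x 40 mm lying along its x, origin at the centre of its underside; leave alone
- crank: bicycle crank arm, aluminium, 205 mm long along its x, 38 mm wide, up to 20 mm high, origin at the centre of its underside; leave alone
There are look-alikes about, which are no part of the job. What is shaped like the hub but orange or pink is not meant.

How it is judged:
By the outcome, as a careful person would: the job done as asked, in the order asked, and still so for the second after the job is handed in, with the robot touching nothing.
It also fails if it takes over 72 s, if anything falls off the work surface, if the arm or the gripper's body presses on something with over 40 N, if the wrist force passes 120 N, or if a joint passes its speed limit or range.

ROBOT

A 7-joint arm with a two-finger parallel gripper is mounted at the origin on the work surface. World frame = base frame: x ahead of the robot, y to its left, z up, the work surface at z = 0. Lengths are in m, angles in rad, forces in N, time in s.
With the tool pointing down it reaches from about 0.4 to 0.875 m from the base axis. Payload 6.5 kg.
Tool frame: the origin (TCP) lies midway between the tips of the shut fingers; the grasp point (between the pads) lies 19 mm behind it; x points along the fingers, y is the direction in which the jaws open and shut, and the axes are right-handed (so a half turn about x gives the same grasp; the last joint's range is limited). The gripper opens to 88 mm and grips with 3 to 60 N. Pads are 18 mm wide; open, the fingers measure 123 mm over their backs; the gripper's body (75 mm by 187 mm) begins 45 mm behind the grasp point.
Start: joints at [1.052, 0.536, -0.004, 1.538, 0.003, 1.067, -0.071], TCP at [0.284, -0.584, 0.239] pointing down, gripper open.
Joint ranges: [-2.7, 2.7], [-0.37, 2.16], [-1.27, 1.26], [0.24, 2.4], [-1.31, 4.45], [0.19, 1.91], [-2.76, 2.76]. Speed limits (rad/s): [2.39, 2.39, 3.14, 3.14, 3.14, 3.14, 3.14].

INTERFACE

Orientations are given as a unit quaternion [w, x, y, z].
In Python, from bench import get_state, get_image, hand_in gives the robot as it stands. The module is installed in compiled form; this text tells all that it offers.
- The arm moves only by the tool drive_tool, never from a script. Its argument "plan" is a list of rows, each a list of 2 entries, a list of its own where there are three numbers: the shift along the world's x, y, z in m, then the turn about the world's z in degrees. In form: [[[x, y, z], yaw], ...]. A call has 1 to 10 rows; each row is the pose to reach, as a shift and turn from the pose commanded when the call began; what a row does not reach only later rows make up. A row lasts 1/8 s, in which the tool goes at most 62.5 mm and 10.7 degrees, less where a joint would pass 70% of its speed; a pose out of reach is approached as far as the arm can. A call with a gripper value outside its range is refused whole. "hand" is the finger opening in m, from 0 to 0.0881, set as the call begins (left out, the last holds). The fingers move at their own pace and stop on an object; "squeeze" is the grip in N (left out, the last holds). Time passes only in rows, so rows that repeat a pose let the fingers close. It gives the time, the measured TCP pose, the force and the opening at its end, in the units of the state.
- get_state(): the state, without advancing time (a new reading comes with each control period).
- get_image(name): name is "side" or "top" or "wrist"; returns a dict with "pixels" (480x640x3 uint8, blue, green, red), "camera_matrix" (3x3 intrinsics, pixels), "world_to_cam" (4x4, takes a point from world to camera coordinates). Camera axes: x right, y down, z forward; pixel columns grow to the right and rows downward; lengths in m; the calibration is good to about 2 mm. A picture is of the moment at which its call begins. There is no depth.
- hand_in(): hands the job in, once; it reports no verdict.
The state is a dict: "time": time; "joints": joint angles; "dq": joint speeds; "joint_efforts": joint torques, N m; "position": TCP position; "tool_rot": TCP orientation; "ft_force": force on the tool from outside, world axes, zero at the start; "torque": the same for the moment, N m; "width": finger opening in m.
Only numpy, scipy, OpenCV 4.12 (cv2) and the standard library are available. Lean on these libraries where they do the work, as an engineer would, in place of code of your own. Each camera call takes 0.05 s, during which the arm holds its last target. There are 200 camera calls.

## Working session

There is one attempt and no reset: what is moved stays moved. The work goes in short steps, Python scripts to look and compute and a tool call to move; the robot and the scene stay as the last step left them, time stands still between calls to the robot, and variables do not carry over. Pictures are saved under pics/ and viewed, about 8 in all and at most 12, crops included, and the job is handed in when it is done.

Besides the shell and the picture viewer there is one more tool, called after ">>>" as name(argument=value, ...), one argument or row to a line, values as JSON. drive_tool: Moves the arm, as the interface text tells. Its arguments: {"type":"object","properties":{"plan":{"type":"array"},"hand":{"type":"number"},"squeeze":{"type":"number"}},"required":["plan"]}

```bash
mkdir -p pics; cat > h.py <<'E'
import numpy as np, cv2
from bench import get_state, get_image
def snap(n,f=None):
    im=get_image(n); p=np.ascontiguousarray(im["pixels"])
    if f: cv2.imwrite("pics/"+f,p)
    return p,np.array(im["camera_matrix"]),np.array(im["world_to_cam"])
def ray(uv,K,T,z):
    uv=np.atleast_2d(np.array(uv,float)); R=T[:3,:3]; c=-R.T@T[:3,3]
    d=(R.T@np.linalg.inv(K)@np.c_[uv,np.ones(len(uv))].T).T
    return c+d*((z-c[2])/d[:,2])[:,None]
def proj(P,K,T):
    P=np.atleast_2d(P); q=(K@(T[:3,:3]@P.T+T[:3,3:4])).T
    return q[:,:2]/q[:,2:]
E
python3 - <<'E'
from h import *
for n in ("top","side"):
    p,K,T=snap(n,n+"0.png"); np.savez(n+"0.npz",p=p,K=K,T=T)
    print(n,K.round(1).tolist(),(-T[:3,:3].T@T[:3,3]).round(3),T[:3,:3].round(3).tolist())
print(get_state())
E
```

```text
top [[534.6, 0.0, 318.0], [0.0, 534.6, 228.9], [0.0, 0.0, 1.0]] [0.229 0.051 1.71 ] [[0.02, -1.0, 0.002], [-0.981, -0.02, -0.193], [0.193, 0.001, -0.981]]
side [[518.8, 0.0, 325.2], [0.0, 518.8, 247.3], [0.0, 0.0, 1.0]] [0.498 1.133 0.915] [[-0.997, -0.072, 0.014], [-0.054, 0.6, -0.798], [0.049, -0.797, -0.602]]
{'time': 0.1, 'joints': array([ 1.0517897 ,  0.53705111, -0.00444341,  1.5387356 ,  0.0026241 ,
        1.06730259, -0.07118599]), 'dq': array([ 0.00237709, -0.00157144, -0.00045231, -0.00248976, -0.0011784 ,
        0.00190622,  0.00012785]), 'joint_efforts': array([ 2.79467517e-03, -5.72081709e+01,  9.94263254e-01, -2.52229500e+01,
       -5.61172469e-02,  1.34527808e-02,  5.54020642e-05]), 'position': array([ 0.28412158, -0.58402172,  0.23796722]), 'tool_rot': array([-0.15826052, -0.68889076, -0.15926355,  0.68921567]), 'ft_force': array([ 0.07057795, -0.13906548,  0.22865594]), 'torque': array([ 0.04175122, -0.0020981 ,  0.01388918]), 'width': 0.0881537434513072}
```

View pics/top0.png

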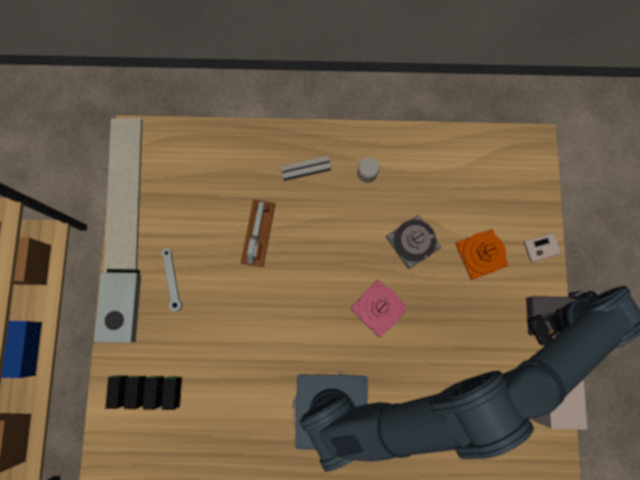

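View pics/side0.png

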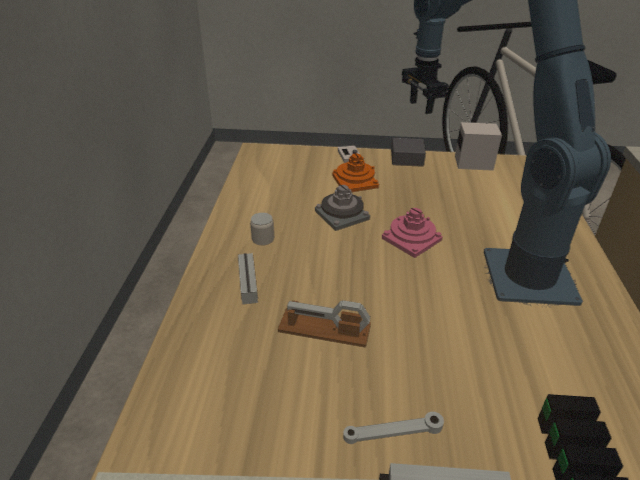

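The top view shows the real hub (grey plate, dark flange) at about (414,240), the rack at (258,233) with the ring towards the robot, the tin at (368,169), the extrusion at (306,168) and the crank at (171,280). The side view agrees: hub (343,207), rack (325,323). Next come coarse positions.

```bash
cat > m0.py <<'E'
from h import *
d=np.load("top0.npz"); p,K,T=d["p"],d["K"],d["T"]
hsv=cv2.cvtColor(p,cv2.COLOR_BGR2HSV)
def big(m,box):
    x0,y0,x1,y1=box; q=np.zeros_like(m); q[y0:y1,x0:x1]=m[y0:y1,x0:x1]
    c,_=cv2.findContours(q,cv2.RETR_EXTERNAL,cv2.CHAIN_APPROX_NONE); return max(c,key=cv2.contourArea)
print("hsv", [hsv[y,x].tolist() for x,y in [(395,240),(402,240),(414,226),(250,262),(268,205),(262,210),(253,250),(200,240)]])
# hub: grey (low sat)
c=big((hsv[...,1]<70).astype(np.uint8)*255,(380,205,447,275)); print("plate",cv2.minAreaRect(c),cv2.contourArea(c))
r=cv2.minAreaRect(c); b=ray(cv2.boxPoints(r),K,T,0.018); print(b.round(3)); print("ctr",b.mean(0).round(3),"sides",np.linalg.norm(np.diff(b,axis=0),axis=1).round(3))
c=big(((hsv[...,1]>=150)&(hsv[...,2]<150)&(hsv[...,0]<14)|(hsv[...,1]<70)).astype(np.uint8)*255,(235,190,285,275))
r=cv2.minAreaRect(c); b=ray(cv2.boxPoints(r),K,T,0.012); print("rack",b.round(3)); print(b.mean(0).round(3),"sides",np.linalg.norm(np.diff(b,axis=0),axis=1).round(3))
for n,uv,z in [("flange",(416,238),.046),("axle",(417,238),.104),("tin",(368,165),.075),("ext",(306,167),.04)]: print(n,ray(uv,K,T,z).round(3))
E
python3 m0.py
```

```text
hsv [[170, 16, 47], [8, 28, 101], [5, 33, 102], [18, 25, 104], [11, 187, 86], [17, 18, 97], [51, 15, 122], [18, 116, 154]]
plate ((413.9597473144531, 240.72821044921875), (40.470062255859375, 41.371212005615234), 55.00798034667969) 1505.5
[[ 0.543 -0.163  0.018]
 [ 0.623 -0.274  0.018]
 [ 0.516 -0.346  0.018]
 [ 0.437 -0.237  0.018]]
ctr [ 0.53  -0.255  0.018] sides [0.137 0.13  0.135]
rack [[0.449 0.299 0.012]
 [0.658 0.27  0.012]
 [0.646 0.197 0.012]
 [0.437 0.228 0.012]]
[0.548 0.249 0.012] sides [0.211 0.073 0.211]
flange [[ 0.533 -0.257  0.046]]
axle [[ 0.523 -0.249  0.104]]
tin [[ 0.761 -0.102  0.075]]
ext [[0.762 0.097 0.04 ]]
```

>>> drive_tool(
  plan=[
    [[0.035,0.047,0.04],10],
    [[0.07,0.094,0.08],20],
    [[0.105,0.141,0.1],30],
    [[0.14,0.188,0.1],40],
    [[0.175,0.235,0.1],50],
    [[0.21,0.282,0.1],60],
    [[0.246,0.329,0.1],64],
    [[0.246,0.329,0.1],64],
    [[0.246,0.329,0.1],64],
  ],
)

```text
time: 1.23
position: [0.5298, -0.2562, 0.3383]
tool_rot: [-0.499, -0.5, -0.5, 0.501]
ft_force: [-0.1, -0.3, 0.4]
width: 0.0883
```

```bash
python3 - <<'E'
from h import *
p,K,T=snap("wrist","w1.png"); np.savez("w1.npz",p=p,K=K,T=T)
s=get_state(); print(s["time"],s["position"],s["joints"].round(2)); print((-T[:3,:3].T@T[:3,3]).round(3),T[:3,:3].round(2).tolist(),K[0,0]); print(proj([[0.53,-0.255,0.054],[.55,.245,.05],[0.53,-0.255,0.104]],K,T).round())
E
```

```text
1.275 [ 0.52937181 -0.2570055   0.3383143 ] [ 0.65  0.37 -0.36  1.57  0.14  1.23  0.26]
[ 0.531 -0.188  0.484] [[1.0, -0.0, -0.0], [-0.0, -0.96, 0.26], [-0.0, -0.26, -0.96]] 347.6627473205106
[[ 319.  202.]
 [ 341. -365.]
 [ 319.  209.]]
```

View pics/w1.png

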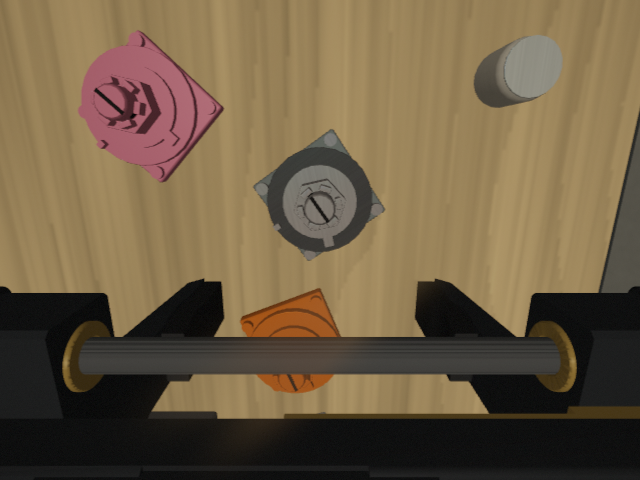

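The wrist view (image right is world +x, up is +y) shows the hub centre at about (319,204), the cotter line from (309,195) to (331,222), the pointer tab ending at about (328,243) and the rib at about (277,228). All of these are consistent with hub yaw ≈ -51° and a nut angle ≈ 0.45. I'll enlarge the hub for exact numbers.

```bash
python3 - <<'E'
from h import *
d=np.load("w1.npz"); p=d["p"]
c=p[120:270,245:395]; c=cv2.resize(c,(600,600),interpolation=cv2.INTER_CUBIC)
cv2.imwrite("pics/w1c.png",cv2.convertScaleAbs(c,alpha=1.5))
E
```

```text
(no output)
```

View pics/w1c.png

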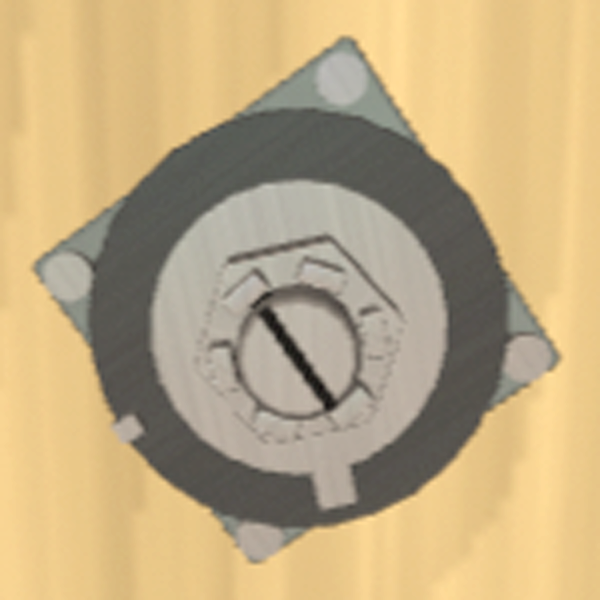

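The enlarged crop shows the axle end centre at (300,352), the washer centre at (298,327), the flange centre at (299,317), the tab end at (338,506) and the rib at (129,428). The cotter line runs from (263,308) to (333,408).

```bash
python3 - <<'E'
from h import *
d=np.load("w1.npz"); K,T=d["K"],d["T"]
f=lambda u,v,z: ray([(u+.5)/4-.5+245,(v+.5)/4-.5+120] if 0 else [u/4+245,v/4+120],K,T,z)[0]
a=f(300,352,.104); w=f(298,327,.054); fl=f(299,317,.046); print("axis est",a.round(4),w.round(4),fl.round(4))
c=(a+w+fl)/3
l=f(333,408,.104)-f(263,308,.104); print("line",np.degrees(np.arctan2(l[1],l[0])))
for n,uv,z in [("rib",(129,428),.0545),("tab",(338,506),.054),("tab58",(338,506),.058)]:
    q=f(*uv,z)-c; print(n,np.hypot(*q[:2]).round(4),np.degrees(np.arctan2(q[1],q[0])).round(1))
E
```

```text
axis est [ 0.5313 -0.2534  0.104 ] [ 0.5307 -0.2541  0.054 ] [ 0.5311 -0.2522  0.046 ]
line -55.37972175816668
rib 0.0631 -148.6
tab 0.0601 -78.0
tab58 0.059 -77.9
```

>>> drive_tool(
  plan=[
    [[0.003,0.055,0],10],
    [[0.006,0.11,0],20],
    [[0.009,0.165,0],30],
    [[0.012,0.22,0],40],
    [[0.015,0.275,0],50],
    [[0.018,0.33,0],60],
    [[0.02,0.38,0],70],
    [[0.02,0.43,0],76],
    [[0.02,0.43,0],82],
    [[0.02,0.43,0],82],
  ],
)

```text
time: 2.52
position: [0.5508, 0.1728, 0.3383]
tool_rot: [0.705, 0.05, 0.705, -0.051]
ft_force: [-0.0, -0.8, -0.1]
width: 0.0878
```

```bash
python3 - <<'E'
from h import *
p,K,T=snap("wrist","w2.png"); np.savez("w2.npz",p=p,K=K,T=T)
s=get_state(); print(s["time"],s["position"],s["joints"].round(2)); print((-T[:3,:3].T@T[:3,3]).round(3),T[:3,:3].round(2).tolist())
E
```

```text
2.575 [0.55090221 0.17237058 0.33833609] [ 0.19  0.43 -0.78  1.58  0.31  1.26  0.78]
[0.485 0.183 0.484] [[0.14, 0.99, -0.0], [0.95, -0.14, 0.26], [0.26, -0.04, -0.96]]
```

View pics/w2.png

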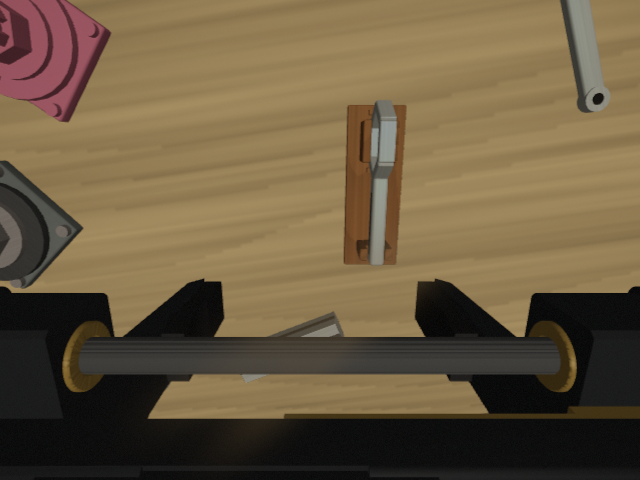

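The wrist view of the rack shows base corners at (349,105), (406,106), (396,264) and (344,263). The spanner's handle top runs from (380,182) to (377,262), with the ring at about (386,130).

```bash
python3 - <<'E'
from h import *
d=np.load("w2.npz"); p,K,T=d["p"],d["K"],d["T"]
hsv=cv2.cvtColor(p,cv2.COLOR_BGR2HSV)
b=ray([(349,105),(406,106),(396,264),(344,263)],K,T,.012); print(b.round(4)); a=(b[2]+b[3]-b[0]-b[1])/2; print("base",b.mean(0).round(4),np.linalg.norm(a).round(4),np.degrees(np.arctan2(a[1],a[0])).round(1))
P=[]
for v in (185,195,205,215,225,235):
    r=np.where(hsv[v,340:420,1]<60)[0]+340; print(v,r.min(),r.max(),len(r)); P.append(((r.min()+r.max())/2,v))
q=ray(P,K,T,.067); print(q.round(4)); dd=q[-1]-q[0]; print(np.degrees(np.arctan2(dd[1],dd[0])))
e=ray([(377,264),(385,101)],K,T,.067); print("tip@.067",e[0].round(4)); print("ringtop", ray((386,103),K,T,.09).round(4))
E
```

```text
[[0.4397 0.228  0.012 ]
 [0.4513 0.2996 0.012 ]
 [0.6611 0.2688 0.012 ]
 [0.6489 0.1953 0.012 ]]
base [0.5502 0.2479 0.012 ] 0.2119 -8.6
185 372 387 16
195 371 386 16
205 371 386 16
215 370 385 16
225 370 385 16
235 369 384 16
[[0.5387 0.2479 0.067 ]
 [0.5504 0.2456 0.067 ]
 [0.5625 0.2444 0.067 ]
 [0.5745 0.242  0.067 ]
 [0.5869 0.2407 0.067 ]
 [0.5993 0.2382 0.067 ]]
-9.095780539659605
tip@.067 [0.6371 0.235  0.067 ]
ringtop [[0.4508 0.2597 0.09  ]]
```

>>> drive_tool(
  plan=[
    [[0.002,0.05,-0.03],-0.7],
    [[0.002,0.073,-0.08],-0.7],
    [[0.002,0.073,-0.14],-0.7],
    [[0.002,0.073,-0.19],-0.7],
    [[0.002,0.073,-0.24],-0.7],
    [[0.002,0.073,-0.275],-0.7],
    [[0.002,0.073,-0.298],-0.7],
    [[0.002,0.073,-0.298],-0.7],
  ],
)

```text
time: 3.58
position: [0.5521, 0.2461, 0.0396]
tool_rot: [0.704, 0.054, 0.706, -0.055]
ft_force: [-0.7, -0.4, 0.4]
width: 0.0878
```

>>> drive_tool(
  plan=[
    [[0,0,0],0],
    [[0,0,0],0],
    [[0,0,0],0],
    [[0,0,0],0],
    [[0,0,0],0],
    [[0,0,0],0],
  ],
  hand=0.01,
  squeeze=15,
)

```text
time: 4.32
position: [0.5523, 0.2475, 0.0407]
tool_rot: [0.705, 0.054, 0.705, -0.054]
ft_force: [0.3, 0.3, 0.2]
width: 0.03
```

>>> drive_tool(
  plan=[
    [[0,0,0],0],
    [[0,0,0],0],
    [[0,0,0],0],
    [[0,0,0],0],
  ],
)

```text
time: 4.82
position: [0.5523, 0.2471, 0.0406]
tool_rot: [0.705, 0.054, 0.705, -0.054]
ft_force: [-0.7, -1.0, 0.3]
width: 0.018
```

>>> drive_tool(
  plan=[
    [[0,0,0],0],
    [[0,0,0],0],
    [[0,0,0.02],0],
    [[0,0,0.045],0],
    [[0,0,0.075],0],
    [[0,0,0.105],0],
  ],
  squeeze=55,
)

```text
time: 5.58
position: [0.5521, 0.2481, 0.1476]
tool_rot: [0.705, 0.054, 0.705, -0.053]
ft_force: [-0.0, -0.4, -4.7]
width: 0.0178
```

>>> drive_tool(
  plan=[
    [[0,-0.04,0],-5],
    [[0,-0.08,0],-11],
    [[0,-0.12,0],-18],
    [[0,-0.16,0],-25],
    [[0,-0.2,-0.02],-32],
    [[0,-0.217,-0.06],-39],
    [[0,-0.217,-0.085],-39],
    [[0,-0.217,-0.1],-39],
    [[0,-0.217,-0.11],-39],
    [[0,-0.217,-0.11],-39],
  ],
)

```text
time: 6.82
position: [0.5524, 0.0311, 0.0358]
tool_rot: [0.647, 0.286, 0.647, -0.286]
ft_force: [-0.5, -0.1, -4.4]
width: 0.0179
```

```bash
python3 - <<'E'
from h import *
p,K,T=snap("side"); q=p[180:400,150:480]; cv2.imwrite("pics/s1.png",cv2.resize(q,None,fx=2,fy=2))
E
```

```text
(no output)
```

View pics/s1.png

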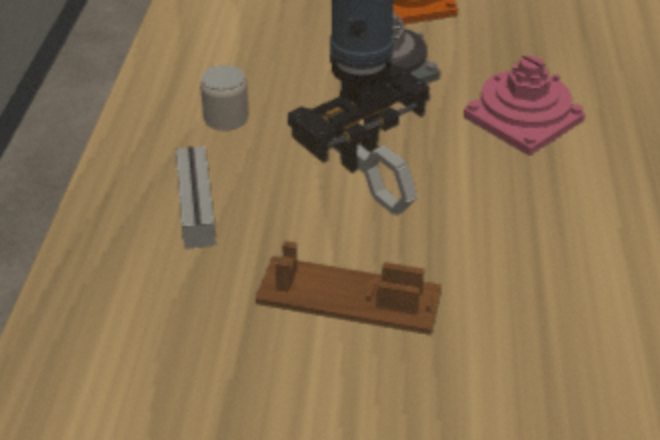

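The side view shows the spanner held on edge just above free bench, ring at about (388,178) in the crop, and the rack empty. I'll lower it to contact, release it and push it over.

>>> drive_tool(
  plan=[
    [[0,0,-0.003],0],
    [[0,0,-0.0055],0],
    [[0,0,-0.007],0],
    [[0,0,-0.007],0],
  ],
)

```text
time: 7.38
position: [0.5524, 0.0305, 0.0287]
tool_rot: [0.647, 0.286, 0.647, -0.286]
ft_force: [-1.0, 0.4, -3.7]
width: 0.0176
```

>>> drive_tool(
  plan=[
    [[0,0,0],0],
    [[0,0,0],0],
    [[0,0,0],0],
    [[0,0,0],0],
    [[0,0,0],0],
    [[0,0,0],0],
    [[0,0,0.002],0],
    [[0,0,0.004],0],
  ],
  hand=0.06,
)

```text
time: 8.38
position: [0.5524, 0.0305, 0.0329]
tool_rot: [0.647, 0.286, 0.647, -0.286]
ft_force: [-0.6, 0.4, 0.1]
width: 0.0602
```

```bash
python3 - <<'E'
from h import *
p,K,T=snap("side"); q=p[180:330,250:470]; 
w,_,_=snap("wrist"); cv2.imwrite("pics/s2.png",np.vstack([cv2.resize(q,(480,327)),cv2.resize(w,(480,270+0))]))
E
```

```text
(no output)
```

View pics/s2.png

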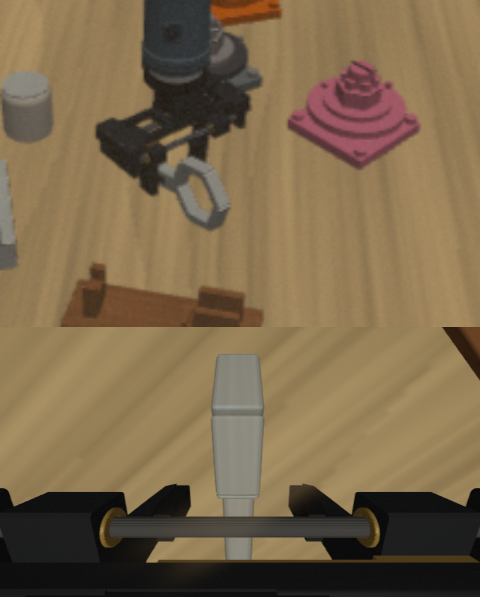

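The spanner stands on edge by itself between the open fingers. I'll push it over along jaw +y (+42°), away from the hub.

>>> drive_tool(
  plan=[
    [[0,0,0.002],0],
    [[0.006,0.0054,0.002],0],
    [[0.012,0.0107,0.002],0],
    [[0.0175,0.0155,0.002],0],
    [[0.022,0.02,0.002],0],
    [[0.026,0.0235,0.002],0],
    [[0.03,0.027,0.002],0],
    [[0.033,0.03,0.002],0],
    [[0.033,0.03,0.03],0],
    [[0.033,0.03,0.07],0],
  ],
)

```text
time: 9.72
position: [0.5845, 0.0605, 0.1025]
tool_rot: [0.646, 0.286, 0.647, -0.287]
ft_force: [0.6, 0.6, -0.3]
width: 0.06
```

>>> drive_tool(
  plan=[
    [[0,0,0.05],0],
    [[0,0,0.1],0],
    [[0.02,-0.02,0.15],0],
    [[0.03,-0.03,0.18],0],
    [[0.03,-0.03,0.18],0],
  ],
  hand=0.085,
)

```text
time: 10.35
position: [0.6172, 0.0296, 0.2852]
tool_rot: [0.648, 0.288, 0.645, -0.286]
ft_force: [0.9, 0.9, -0.5]
width: 0.0848
```

```bash
python3 - <<'E'
from h import *
p,K,T=snap("wrist","w3.png"); np.savez("w3.npz",p=p,K=K,T=T)
s=get_state(); print(s["time"],s["position"],s["joints"].round(2))
E
```

```text
10.4 [0.61568276 0.03038467 0.28316166] [ 0.28  0.5  -0.57  1.56  0.28  1.17  0.39]
```

View pics/w3.png

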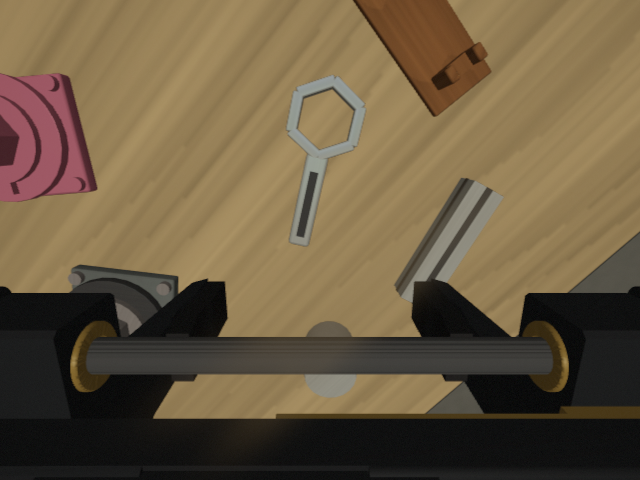

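The spanner lies flat: hole centre about (326,118), handle end about (299,244), with nothing near it.

```bash
python3 - <<'E'
from h import *
d=np.load("w3.npz"); p,K,T=d["p"],d["K"],d["T"]
hsv=cv2.cvtColor(p,cv2.COLOR_BGR2HSV)
m=((hsv[...,1]<60)*255).astype(np.uint8); m[:, :270]=0; m[:,385:]=0; m[255:]=0; m[:60]=0
c,_=cv2.findContours(m,cv2.RETR_CCOMP,cv2.CHAIN_APPROX_NONE)
for k in sorted(c,key=cv2.contourArea)[-3:]:
    (u,v),r,a=cv2.minAreaRect(k); print(cv2.contourArea(k),(u,v),r,a, ray((u,v),K,T,.018).round(4))
    M=cv2.moments(k); print("centroid", ray((M["m10"]/M["m00"],M["m01"]/M["m00"]),K,T,.018).round(4))
h=[]
for v in (180,195,210,225,236):
    r=np.where(m[v]>0)[0]; h.append(((r.min()+r.max())/2,v))
q=ray(h,K,T,.018); print(q.round(4)); t=ray((299.5,243),K,T,.018)[0]; print("tip",t.round(4))
dd=q[-1]-q[0]; print(np.degrees(np.arctan2(dd[1],dd[0])))
E
```

```text
2502.0 (325.0000305175781, 118.99998474121094) (60.81117630004883, 53.740108489990234) 45.0 [[0.559  0.1072 0.018 ]]
centroid [[0.559  0.1073 0.018 ]]
6612.5 (317.19232177734375, 160.03846740722656) (74.9163589477539, 172.9744415283203) 11.309932708740234 [[0.5826 0.068  0.018 ]]
centroid [[0.5701 0.0876 0.018 ]]
[[ 0.5933  0.0469  0.018 ]
 [ 0.602   0.031   0.018 ]
 [ 0.6109  0.0147  0.018 ]
 [ 0.6204 -0.0015  0.018 ]
 [ 0.6272 -0.014   0.018 ]]
tip [ 0.6331 -0.0207  0.018 ]
-60.88601655376485
```

>>> drive_tool(
  plan=[
    [[-0.013,0,-0.05],-7],
    [[-0.013,0,-0.1],-13],
    [[-0.013,0,-0.15],-13],
    [[-0.013,0,-0.2],-13],
    [[-0.013,0,-0.24],-13],
    [[-0.013,0,-0.265],-13],
    [[-0.013,0,-0.278],-13],
    [[-0.013,0,-0.281],-13],
    [[-0.013,0,-0.281],-13],
  ],
)

```text
time: 11.52
position: [0.6027, 0.0307, 0.0022]
tool_rot: [0.61, 0.358, 0.61, -0.357]
ft_force: [0.2, 0.3, -0.0]
width: 0.085
```

>>> drive_tool(
  plan=[
    [[0,0,0],0],
    [[0,0,0],0],
    [[0,0,0],0],
    [[0,0,0],0],
    [[0,0,0],0],
    [[0,0,0],0],
    [[0,0,0],0],
    [[0,0,0],0],
  ],
  hand=0.018,
  squeeze=55,
)

```text
time: 12.52
position: [0.6022, 0.0304, 0.0017]
tool_rot: [0.61, 0.357, 0.61, -0.358]
ft_force: [-0.3, 0.4, -0.6]
width: 0.0253
```

>>> drive_tool(
  plan=[
    [[0,0,0.01],0],
    [[0,0,0.04],0],
    [[0,0,0.08],0],
    [[0,0,0.12],0],
    [[0,0,0.14],0],
    [[0,0,0.14],0],
  ],
)

```text
time: 13.28
position: [0.603, 0.0304, 0.1427]
tool_rot: [0.611, 0.358, 0.609, -0.357]
ft_force: [-0.3, 0.3, -4.6]
width: 0.0255
```

>>> drive_tool(
  plan=[
    [[-0.001,-0.04,0],3],
    [[-0.002,-0.085,0],6],
    [[-0.004,-0.13,0],9],
    [[-0.005,-0.175,0],12],
    [[-0.006,-0.22,0],12.8],
    [[-0.008,-0.265,0],12.8],
    [[-0.01,-0.31,0],12.8],
    [[-0.01,-0.34,0],12.8],
    [[-0.01,-0.3525,0],12.8],
    [[-0.01,-0.3525,0],12.8],
  ],
)

```text
time: 14.52
position: [0.5918, -0.3216, 0.1403]
tool_rot: [0.645, 0.288, 0.647, -0.287]
ft_force: [-0.5, 0.9, -4.6]
width: 0.0255
```

```bash
python3 - <<'E'
from h import *
p,K,T=snap("wrist","w4.png"); np.savez("w4.npz",p=p,K=K,T=T)
p,K,T=snap("side","s4.png"); np.savez("s4.npz",p=p,K=K,T=T)
s=get_state(); print(s["time"],s["position"],s["joints"].round(2),s["ft_force"],s["width"])
E
```

```text
14.625 [ 0.59267376 -0.31946342  0.14113157] [ 0.75  0.74 -0.49  1.52  0.39  0.99  0.88] [ 0.35446837 -0.14589236 -3.93689861] 0.02528113904575735
```

View pics/w4.png

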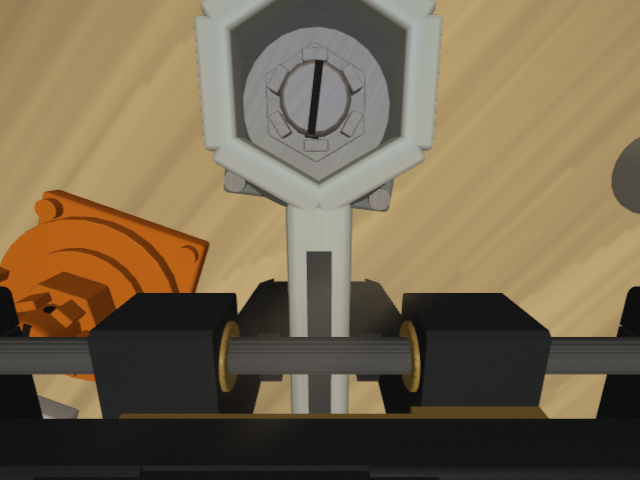

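The wrist view shows the ring over the hub: hole sides at columns ~232 and ~406, near vertex about (318,183), axle end centre about (316,97). The nut's teeth line up with the handle, so the angle fits. I'll compute the offset.

```bash
python3 - <<'E'
from h import *
d=np.load("w4.npz"); p,K,T=d["p"],d["K"],d["T"]
g=cv2.cvtColor(p,cv2.COLOR_BGR2GRAY).astype(int)
for v in (20,60,100,125): print(v,"L",g[v,215:245:2].tolist(),"R",g[v,395:425:2].tolist())
print("col318",g[165:215:3,318].tolist())
cam=-T[:3,:3].T@T[:3,3]; print(cam.round(4),K.round(1).tolist())
hd=np.array([.669,-.743]); hn=np.array([.743,.669])
for zt in (.148,.153,.157,.160):
    L=ray([(231,60),(406,60),(234,135),(403,135),(318,183)],K,T,zt)[:,:2]
    o=(L@hd); n=L@hn
    print(zt,"width",(n[1]-n[0]).round(4),(n[3]-n[2]).round(4),"origin along", (o[4]-.03406).round(4),(o[2:4]-.01703).round(4),"perp",((n[0]+n[1])/2).round(4),n[4].round(4))
for uv in ((316,97),(316.5,98)):
    a=ray(uv,K,T,.104)[0,:2]; print("axle along",(a@hd).round(4),"perp",(a@hn).round(4),a)
w=ray((316.5,104),K,T,.054)[0,:2]; print("washer",w.round(4),(w@hd).round(4),(w@hn).round(4)); h=np.array([.531,-.2535]); print("prev axis",h@hd,h@hn)
E
```

```text
20 L [166, 168, 168, 170, 171, 172, 172, 172, 171, 165, 156, 146, 135, 126, 110] R [121, 133, 143, 153, 162, 171, 173, 172, 173, 172, 173, 172, 170, 168, 167]
60 L [167, 167, 170, 172, 173, 173, 161, 146, 114, 76, 75, 74, 73, 69, 70] R [69, 72, 71, 72, 75, 117, 145, 163, 174, 174, 173, 171, 169, 169, 167]
100 L [166, 166, 168, 170, 172, 175, 175, 167, 151, 128, 80, 77, 76, 73, 116] R [72, 72, 72, 75, 121, 149, 165, 175, 174, 173, 171, 170, 168, 168, 168]
125 L [166, 166, 168, 169, 170, 173, 175, 175, 164, 149, 117, 75, 76, 75, 73] R [73, 72, 71, 105, 145, 161, 175, 175, 173, 171, 169, 168, 168, 167, 168]
col318 [142, 142, 139, 137, 140, 126, 101, 157, 171, 176, 173, 170, 166, 148, 153, 173, 173]
[ 0.5478 -0.271   0.2861] [[347.7, 0.0, 319.1], [0.0, 347.7, 241.4], [0.0, 0.0, 1.0]]
0.148 width 0.0631 0.0642 origin along 0.5472 [0.5462 0.5462] perp 0.2254 0.2252
0.153 width 0.0608 0.0619 origin along 0.5467 [0.5464 0.5463] perp 0.2254 0.2252
0.157 width 0.059 0.06 origin along 0.5464 [0.5465 0.5465] perp 0.2254 0.2252
0.16 width 0.0576 0.0586 origin along 0.5461 [0.5466 0.5466] perp 0.2254 0.2253
axle along 0.544 perp 0.2241 [ 0.53067756 -0.25436886]
axle along 0.5445 perp 0.2244 [ 0.53116247 -0.25454398]
washer [ 0.5289 -0.2526] 0.5416 0.224
prev axis 0.5435895000000001 0.22494150000000002
```

>>> drive_tool(
  plan=[
    [[-0.002,0.001,-0.01],0],
    [[-0.002,0.001,-0.02],0],
    [[-0.002,0.001,-0.028],0],
    [[-0.002,0.001,-0.028],0],
    [[-0.002,0.001,-0.028],0],
    [[-0.002,0.001,-0.028],0],
  ],
)

```text
time: 15.38
position: [0.5907, -0.3211, 0.1141]
tool_rot: [0.646, 0.287, 0.646, -0.287]
ft_force: [-0.0, -0.8, -4.3]
width: 0.0258
```

```bash
python3 - <<'E'
from h import *
for i in range(2):
    s=get_state(); print(s["position"].round(4))
    p,K,T=snap("wrist","w5.png"); print((-T[:3,:3].T@T[:3,3]).round(4))
np.savez("w5.npz",p=p,K=K,T=T); cv2.imwrite("pics/w5c.png",cv2.resize(p[0:230,180:460],None,fx=2.5,fy=2.5,interpolation=cv2.INTER_CUBIC))
E
```

```text
[ 0.5907 -0.3211  0.1141]
[ 0.5463 -0.2704  0.2598]
[ 0.5906 -0.3211  0.1141]
[ 0.5463 -0.2704  0.2598]
```

View pics/w5c.png

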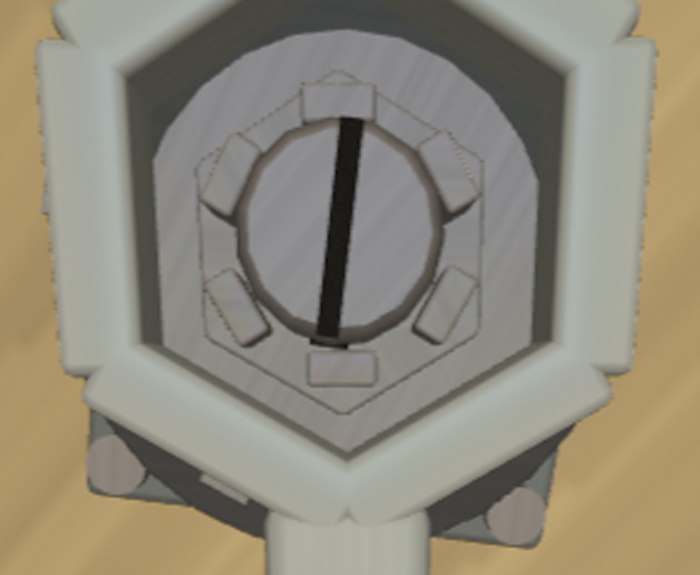

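The closer view shows the ring's near-side hole vertices at (140,345), (555,345) and (348,458) in the crop. The axle end centre is at (343,228), and the nut hexagon is nearly concentric and parallel.

```bash
python3 - <<'E'
from h import *
d=np.load("w5.npz"); p,K,T=d["p"],d["K"],d["T"]
f=lambda pts,z: ray([(u/2.5+180-.3,v/2.5-.3) for u,v in pts],K,T,z)[:,:2]
jx=T[0,:2]; jx=jx/np.linalg.norm(jx); hn=jx; hd=np.array([jx[1],-jx[0]]); print("handle yaw",np.degrees(np.arctan2(hd[1],hd[0])))
for zt in (.126,.129,.131):
    L=f([(140,345),(555,345),(348,458),(125,75),(570,72)],zt); o=L@hd; n=L@hn
    print(zt,"w",(n[1]-n[0]).round(4),(n[4]-n[3]).round(4),"org along",(o[2]-.03406).round(4),(o[:2]-.01703).round(4),(o[3:]+.01703).round(4),"perp",((n[0]+n[1])/2).round(4),n[2].round(4))
a=f([(343,228)],.104)[0]; print("axle",a.round(4),(a@hd).round(4),(a@hn).round(4))
N=f([(345,412),(207,335),(480,330),(483,160),(340,72),(197,165)],.079); c=N.mean(0); print("nut",c.round(4),(c@hd).round(4),(c@hn).round(4))
r=N-c; print("radius",np.linalg.norm(r,axis=1).round(4),"ang",(np.degrees(np.arctan2(r@hn,r@hd))).round(1))
E
```

```text
handle yaw -47.95654693578497
0.126 w 0.0612 0.0608 org along 0.5459 [0.5464 0.5464] [0.5451 0.5447] perp 0.2245 0.2246
0.129 w 0.0598 0.0595 org along 0.5456 [0.5465 0.5465] [0.546  0.5456] perp 0.2246 0.2246
0.131 w 0.0589 0.0586 org along 0.5454 [0.5466 0.5466] [0.5465 0.5462] perp 0.2246 0.2246
axle [ 0.5307 -0.2544] 0.5443 0.2238
nut [ 0.5307 -0.2548] 0.5447 0.2235
radius [0.0308 0.0312 0.0311 0.0311 0.0306 0.0313] ang [   1.   -59.5   61.5  120.7 -179.4 -118.6]
```

>>> drive_tool(
  plan=[
    [[-0.0017,0.0005,-0.005],0.5],
    [[-0.0017,0.0005,-0.015],0.5],
    [[-0.0017,0.0005,-0.025],0.5],
    [[-0.0017,0.0005,-0.032],0.5],
    [[-0.0017,0.0005,-0.038],0.5],
    [[-0.0017,0.0005,-0.042],0.5],
    [[-0.0017,0.0005,-0.045],0.5],
    [[-0.0017,0.0005,-0.045],0.5],
  ],
)

```text
time: 16.48
position: [0.5886, -0.3205, 0.0686]
tool_rot: [0.647, 0.285, 0.647, -0.285]
ft_force: [0.3, -0.5, -4.1]
width: 0.0256
```

>>> drive_tool(
  plan=[
    [[0,0,-0.005],0],
    [[0,0,-0.009],0],
    [[0,0,-0.012],0],
    [[0,0,-0.0135],0],
    [[0,0,-0.0135],0],
  ],
)

```text
time: 17.1
position: [0.5886, -0.3205, 0.0556]
tool_rot: [0.647, 0.284, 0.647, -0.285]
ft_force: [-2.7, -0.1, 0.2]
width: 0.0252
```

Fully seated: TCP z is 0.0556 and the spanner's weight is carried by the nut. Now the arc for the turn.

```bash
python3 - <<'E'
import numpy as np
v=lambda t: .0876*np.array([np.cos(np.radians(-48.7-t)),np.sin(np.radians(-48.7-t))])
for a,b,n in ((0,54,9),(54,96,8),(96,112,8)):
    for t in np.linspace(a,b,n+1)[1:]: print(a,round(t-a,1),(v(t)-v(a)).round(4).tolist())
E
```

```text
0 6.0 [-0.0072, -0.0057]
0 12.0 [-0.0149, -0.0106]
0 18.0 [-0.0232, -0.0146]
0 24.0 [-0.0318, -0.0178]
0 30.0 [-0.0407, -0.0201]
0 36.0 [-0.0497, -0.0214]
0 42.0 [-0.0589, -0.0218]
0 48.0 [-0.068, -0.0212]
0 54.0 [-0.0771, -0.0196]
54 5.2 [-0.0077, 0.0021]
54 10.5 [-0.0153, 0.0049]
54 15.8 [-0.0225, 0.0084]
54 21.0 [-0.0293, 0.0126]
54 26.2 [-0.0358, 0.0173]
54 31.5 [-0.0418, 0.0227]
54 36.8 [-0.0473, 0.0285]
54 42.0 [-0.0522, 0.0348]
96 2.0 [-0.0017, 0.0025]
96 4.0 [-0.0034, 0.0051]
96 6.0 [-0.0049, 0.0078]
96 8.0 [-0.0063, 0.0104]
96 10.0 [-0.0077, 0.0132]
96 12.0 [-0.009, 0.016]
96 14.0 [-0.0101, 0.0188]
96 16.0 [-0.0112, 0.0217]
```

>>> drive_tool(
  plan=[
    [[-0.0072,-0.0057,0],-6],
    [[-0.0149,-0.0106,0],-12],
    [[-0.0232,-0.0146,0],-18],
    [[-0.0318,-0.0178,0],-24],
    [[-0.0407,-0.0201,0],-30],
    [[-0.0497,-0.0214,0],-36],
    [[-0.0589,-0.0218,0],-42],
    [[-0.068,-0.0212,0],-48],
    [[-0.0771,-0.0196,0],-54],
    [[-0.0771,-0.0196,0],-54],
  ],
)

```text
time: 18.35
position: [0.5119, -0.3419, 0.0559]
tool_rot: [-0.448, -0.547, -0.446, 0.548]
ft_force: [1.3, -6.0, -3.3]
width: 0.0258
```

>>> drive_tool(
  plan=[
    [[-0.0077,0.0021,0],-5.2],
    [[-0.0153,0.0049,0],-10.5],
    [[-0.0225,0.0084,0],-15.8],
    [[-0.0293,0.0126,0],-21],
    [[-0.0358,0.0173,0],-26.2],
    [[-0.0418,0.0227,0],-31.5],
    [[-0.0473,0.0285,0],-36.8],
    [[-0.0522,0.0348,0],-42],
    [[-0.0522,0.0348,0],-42],
  ],
)

```text
time: 19.48
position: [0.4588, -0.3079, 0.0561]
tool_rot: [-0.222, -0.671, -0.22, 0.672]
ft_force: [-3.9, -7.0, 4.6]
width: 0.0259
```

```bash
python3 - <<'E'
from h import *
s=get_state(); print(s["position"].round(4),s["ft_force"].round(1),s["torque"].round(2),s["joints"].round(2))
p,K,T=snap("wrist","w6.png"); np.savez("w6.npz",p=p,K=K,T=T)
cam=-T[:3,:3].T@T[:3,3]; print(cam.round(4),"handle",np.degrees(np.arctan2(-T[0,0],T[0,1])).round(1))
C=np.array([.5307,-.2546])
print("axis px",proj([*C,.104],K,T).round(),proj([*C,.054],K,T).round())
for n in (60,120,100):
    a=np.radians(-54.3-n); print(n,proj([*(C+.058*np.array([np.cos(a),np.sin(a)])),.056],K,T).round())
cv2.imwrite("pics/w6c.png",np.vstack([cv2.resize(p[0:300],None,fx=1.2,fy=1.2,interpolation=cv2.INTER_CUBIC)]))
E
```

```text
[ 0.4588 -0.3079  0.0561] [-3.9 -7.   4.6] [-1.3   0.9  -0.37] [ 0.54  0.64 -0.04  1.91  0.05  0.6  -0.47]
[ 0.514  -0.2666  0.2017] handle -143.5
axis px [[319.  62.]] [[319.  92.]]
60 [[385. 219.]]
120 [[249. 217.]]
100 [[294. 233.]]
```

View pics/w6c.png

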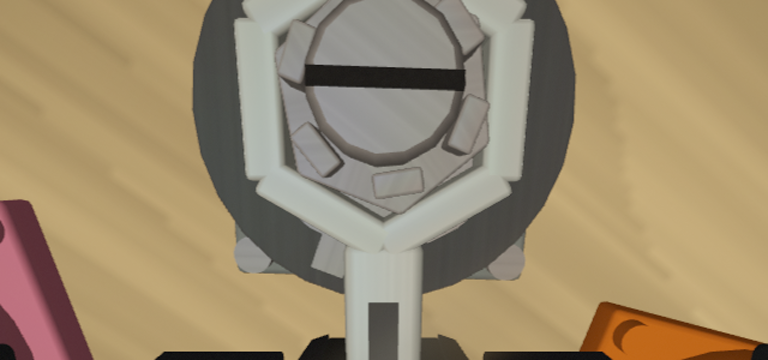

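The view shows the tab just left of the handle, its end mid at about (325,276) in the crop, past the now-hidden rib and short of the target. I'll measure it.

```bash
python3 - <<'E'
from h import *
d=np.load("w6.npz"); p,K,T=d["p"],d["K"],d["T"]
f=lambda u,v,z: ray((u/1.2-.1,v/1.2-.1),K,T,z)[0,:2]
l=f(465,80,.104)-f(305,76,.104); la=np.degrees(np.arctan2(l[1],l[0])); print("cotter line dir",la, la-180)
for C in ([.5307,-.2546],[.5310,-.2535]):
  for z in (.054,.058):
    q=f(325,276,z)-np.array(C); print("tab r",np.hypot(*q).round(4),np.degrees(np.arctan2(q[1],q[0])).round(1))
    e=f(337,240,z)-f(325,276,z); print("  edge dir tab", np.degrees(np.arctan2(-e[1],-e[0])).round(1))
t=f(412,180,.093)-f(372,184,.093) # tooth nearest handle: tangential edge
t=f(421,167,.093)-f(375,174,.093); print("tooth tangent",np.degrees(np.arctan2(t[1],t[0])).round(1),"-> radial",np.degrees(np.arctan2(t[1],t[0])).round(1)-90)
E
```

```text
cotter line dir -54.781660115900436 -234.78166011590042
tab r 0.0598 -164.1
  edge dir tab -163.4
tab r 0.0587 -163.9
  edge dir tab -163.4
tab r 0.0604 -163.2
  edge dir tab -163.4
tab r 0.0593 -163.0
  edge dir tab -163.4
tooth tangent -45.2 -> radial -135.2
```

Tab is at about -164.2°, so the nut is at about 109.7°, beyond tight (95°). About 10° more is needed.

>>> drive_tool(
  plan=[
    [[-0.0017,0.0025,0],-2],
    [[-0.0034,0.0051,0],-4],
    [[-0.0049,0.0078,0],-6],
    [[-0.0063,0.0104,0],-8],
    [[-0.0077,0.0132,0],-10],
    [[-0.0077,0.0132,0],-10],
    [[-0.0077,0.0132,0],-10],
  ],
)

```text
time: 20.4
position: [0.4511, -0.2952, 0.0561]
tool_rot: [-0.164, -0.688, -0.161, 0.688]
ft_force: [-5.1, -8.9, 4.1]
width: 0.0258
```

```bash
python3 - <<'E'
from h import *
s=get_state(); print(s["position"].round(4),s["ft_force"].round(1),s["torque"].round(2))
p,K,T=snap("wrist","w7.png"); np.savez("w7.npz",p=p,K=K,T=T)
C=np.array([.5308,-.2543]); print("handle",np.degrees(np.arctan2(-T[0,0],T[0,1])).round(1))
print("axis px",proj([*C,.054],K,T).round())
# polar unwrapping at tab plane: brightness of r=.053 and .056 vs angle
g=cv2.cvtColor(p,cv2.COLOR_BGR2GRAY)
for r in (.050,.053,.056):
    row=[]
    for a in range(-195,-150,1):
        u,v=proj([*(C+r*np.array([np.cos(np.radians(a)),np.sin(np.radians(a))])),.056],K,T)[0]
        row.append(int(g[int(round(v)),int(round(u))]) if 0<=v<480 and 0<=u<640 else -1)
    print(r,row)
E
```

```text
[ 0.4511 -0.2952  0.0561] [-5.1 -8.9  4.1] [-1.61  0.96 -0.13]
handle -153.5
axis px [[317.  91.]]
0.05 [78, 78, 78, 78, 77, 76, 77, 75, 75, 76, 76, 77, 77, 77, 76, 108, 149, 150, 151, 150, 149, 145, 147, 148, 149, 149, 136, 167, 174, 179, 186, 188, 188, 187, 189, 188, 186, 186, 187, 185, 186, 186, 186, 186, 184]
0.053 [76, 76, 77, 77, 77, 77, 77, 76, 75, 75, 76, 76, 77, 77, 76, 77, 148, 150, 151, 150, 151, 147, 147, 148, 149, 149, 147, 137, 164, 173, 178, 187, 188, 188, 188, 188, 187, 186, 186, 185, 186, 186, 186, 186, 184]
0.056 [76, 76, 75, 75, 76, 76, 78, 76, 78, 77, 77, 76, 75, 76, 77, 77, 148, 150, 151, 151, 149, 145, 147, 149, 149, 148, 147, 146, 146, 171, 175, 181, 188, 187, 187, 188, 187, 186, 186, 186, 185, 185, 186, 185, 184]
```

Nut measured at about 118.5° (tab -173.1°), within tolerance of 120°. I'll back the spanner off within its play to free it.

>>> drive_tool(
  plan=[
    [[0.0018,-0.0026,0],2],
    [[0.0033,-0.0053,0],4],
    [[0.0048,-0.008,0],6],
    [[0.0056,-0.0094,0],7],
    [[0.0056,-0.0094,0],7],
  ],
)

```text
time: 21.08
position: [0.4563, -0.3028, 0.056]
tool_rot: [-0.204, -0.676, -0.204, 0.678]
ft_force: [-6.4, -3.9, 7.4]
width: 0.0256
```

>>> drive_tool(
  plan=[
    [[-0.0008,-0.0005,0.0005],0],
    [[-0.0015,-0.001,0.001],0],
    [[-0.0015,-0.001,0.001],0],
  ],
)

```text
time: 21.45
position: [0.4562, -0.3028, 0.0563]
tool_rot: [0.205, 0.677, 0.204, -0.677]
ft_force: [0.8, -3.0, -2.5]
width: 0.0255
```

>>> drive_tool(
  plan=[
    [[0,0,0.003],0],
    [[0,0,0.006],0],
    [[0,0,0.01],0],
    [[0,0,0.014],0],
    [[0,0,0.014],0],
  ],
)

```text
time: 22.08
position: [0.4561, -0.3026, 0.0707]
tool_rot: [0.204, 0.677, 0.204, -0.677]
ft_force: [1.3, -5.4, -3.4]
width: 0.0256
```

>>> drive_tool(
  plan=[
    [[0,-0.001,0.003],0],
    [[0,-0.001,0.008],0],
    [[0,-0.001,0.014],0],
    [[0,-0.001,0.022],0],
    [[0,-0.001,0.035],0],
    [[0,-0.001,0.05],0],
    [[0,-0.001,0.075],0],
    [[0,-0.001,0.085],0],
    [[0,-0.001,0.085],0],
  ],
)

```text
time: 23.2
position: [0.4561, -0.3037, 0.156]
tool_rot: [0.204, 0.677, 0.204, -0.677]
ft_force: [-0.3, -0.5, -3.8]
width: 0.0259
```

```bash
cat > nut.py <<'E'
from h import *
import sys
s=get_state(); print(s["time"],s["position"].round(4),s["ft_force"].round(1),s["joints"].round(2))
p,K,T=snap("wrist",sys.argv[1]+".png"); np.savez(sys.argv[1]+".npz",p=p,K=K,T=T)
C=np.array([.5308,-.2543]); g=cv2.cvtColor(p,cv2.COLOR_BGR2GRAY)
for r in (.050,.053,.056):
    row=[]
    for a in range(-196,-150,1):
        u,v=proj([*(C+r*np.array([np.cos(np.radians(a)),np.sin(np.radians(a))])),.056],K,T)[0]
        row.append(int(g[int(round(v)),int(round(u))]) if 0<=v<480 and 0<=u<640 else -1)
    print(r,row)
E
python3 nut.py w8
```

```text
23.2 [ 0.4561 -0.3037  0.156 ] [-0.3 -0.5 -3.8] [ 0.53  0.47 -0.03  1.88  0.02  0.79 -0.5 ]
0.05 [178, 178, 178, 177, 177, 176, 176, 176, 176, 175, 175, 175, 175, 175, 175, 175, 175, 175, 174, 175, 175, 175, 175, 175, 175, 175, 175, 175, 175, 175, 175, 174, 176, 176, 175, 176, 178, 177, 177, 178, 179, 179, 180, 180, 180, 180]
0.053 [175, 175, 175, 174, 175, 174, 174, 174, 174, 174, 174, 174, 173, 174, 174, 174, 174, 174, 174, 174, 173, 174, 174, 175, 174, 174, 174, 173, 173, 174, 174, 174, 174, 174, 174, 174, 174, 174, 174, 175, 175, 175, 175, 176, 176, 177]
0.056 [174, 174, 175, 175, 175, 175, 175, 175, 175, 175, 175, 175, 175, 175, 176, 175, 175, 175, 175, 175, 175, 175, 175, 175, 174, 175, 175, 175, 174, 175, 174, 174, 174, 175, 174, 174, 174, 174, 173, 174, 174, 173, 174, 174, 174, 174]
```

>>> drive_tool(
  plan=[
    [[0,0.03,0.01],-4],
    [[0,0.06,0.02],-9],
    [[0,0.09,0.02],-14],
    [[-0.002,0.12,0.02],-19],
    [[-0.004,0.15,0.02],-25],
    [[-0.006,0.18,0.02],-30],
    [[-0.006,0.214,0.02],-33.5],
    [[-0.006,0.214,0.02],-33.5],
    [[-0.006,0.214,0.02],-33.5],
  ],
)

```text
time: 24.38
position: [0.4493, -0.0899, 0.1747]
tool_rot: [-0.001, -0.707, -0.0, 0.708]
ft_force: [0.5, 0.3, -4.4]
width: 0.0256
```

```bash
sed -i 's/range(-196,-150,1)/range(-190,-156,1)/' nut.py; python3 nut.py w9; python3 - <<'E'
from h import *
d=np.load("w9.npz"); p,K,T=d["p"],d["K"],d["T"]
u,v=proj([.5308,-.2543,.06],K,T)[0]; print(u,v)
x0=int(np.clip(u-75,0,490)); y0=int(np.clip(v-75,0,330)); print(x0,y0)
c=cv2.resize(p[y0:y0+150,x0:x0+150],(600,600),interpolation=cv2.INTER_CUBIC); cv2.imwrite("pics/w9c.png",cv2.convertScaleAbs(c,alpha=1.4))
E
```

```text
24.375 [ 0.4493 -0.0899  0.1747] [ 0.5  0.3 -4.4] [ 0.08  0.31  0.03  2.09 -0.01  0.75 -1.46]
0.05 [70, 69, 71, 72, 73, 73, 73, 79, 108, 129, 130, 131, 130, 128, 125, 127, 128, 129, 129, 128, 126, 114, 95, 65, 66, 65, 65, 66, 66, 67, 67, 66, 68, 67]
0.053 [70, 70, 70, 70, 72, 74, 72, 72, 86, 114, 130, 131, 131, 130, 128, 127, 129, 129, 130, 129, 126, 111, 75, 64, 65, 65, 65, 65, 66, 65, 66, 65, 65, 67]
0.056 [70, 71, 69, 70, 70, 72, 73, 72, 72, 121, 130, 131, 131, 130, 127, 126, 129, 130, 129, 128, 126, 106, 65, 65, 64, 65, 64, 64, 65, 65, 67, 71, 66, 64]
551.2037458704771 127.38167626943263
476 52
```

View pics/w9c.png

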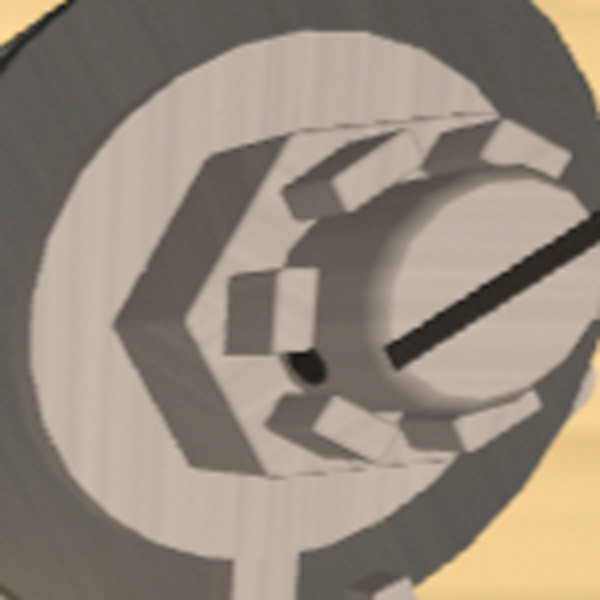

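The crop shows the cotter hole (308,367) open in the slot between the teeth. The tab edges give -175°, so the nut is at about 120.4°, which is on target. Now I'll lay the spanner down.

>>> drive_tool(
  plan=[
    [[0.025,0.045,0],0],
    [[0.05,0.09,0],0],
    [[0.06,0.13,-0.01],0],
    [[0.06,0.14,-0.05],0],
    [[0.06,0.14,-0.095],0],
    [[0.06,0.14,-0.135],0],
    [[0.06,0.14,-0.158],0],
    [[0.06,0.14,-0.168],0],
    [[0.06,0.14,-0.1725],0],
    [[0.06,0.14,-0.1725],0],
  ],
)

```text
time: 25.68
position: [0.5104, 0.0503, 0.0032]
tool_rot: [0.0, 0.707, 0.0, -0.707]
ft_force: [0.1, -0.8, -3.9]
width: 0.0258
```

>>> drive_tool(
  plan=[
    [[0,0,0],0],
    [[0,0,0],0],
    [[0,0,0],0],
    [[0,0,0],0],
    [[0,0,0],0],
    [[0,0,0],0],
    [[0,0,0.0],0],
    [[0,0,0.03],0],
    [[0,0,0.08],0],
    [[0,0,0.13],0],
  ],
  hand=0.07,
)

```text
time: 26.92
position: [0.5094, 0.0504, 0.134]
tool_rot: [-0.0, -0.707, -0.0, 0.707]
ft_force: [1.5, 0.9, -0.3]
width: 0.07
```

>>> drive_tool(
  plan=[
    [[0,0,0.05],0],
    [[0,0,0.1],0],
    [[0,0,0.12],0],
    [[0,0,0.12],0],
  ],
)

```text
time: 27.42
position: [0.5106, 0.0506, 0.2541]
tool_rot: [0.0, 0.708, 0.0, -0.706]
ft_force: [0.1, -0.8, -0.3]
width: 0.0698
```

```bash
python3 - <<'E'
from h import *
s=get_state(); print(s["time"],s["position"].round(3),s["ft_force"].round(1))
a,K,T=snap("wrist"); b,_,_=snap("side"); t,_,_=snap("top")
c=np.hstack([cv2.resize(a,(400,300)),cv2.resize(b,(400,300))]); e=np.hstack([cv2.resize(t[140:320,140:540],(400,180)),cv2.resize(b[180:360,220:480],(400,277))[:180]])
cv2.imwrite("pics/end.png",np.vstack([c,e]))
E
```

```text
27.425 [0.511 0.051 0.254] [ 0.1 -0.8 -0.3]
```

The picture limit is reached, so I'll check the spanner's resting pose numerically.

```bash
python3 - <<'E'
from h import *
p,K,T=snap("wrist")
hsv=cv2.cvtColor(p,cv2.COLOR_BGR2HSV); m=((hsv[...,1]<60)&(hsv[...,2]>80)).astype(np.uint8)*255; m[285:]=0
o=proj([[.598,.05,.018],[.51,.05,.018],[.448,.05,.018]],K,T); print(o.round())
c,h=cv2.findContours(m,cv2.RETR_CCOMP,cv2.CHAIN_APPROX_NONE)
for k in sorted(c,key=cv2.contourArea)[-4:]:
    b=ray(cv2.boxPoints(cv2.minAreaRect(k)),K,T,.018); print(cv2.contourArea(k),cv2.boundingRect(k),b.mean(0).round(3),np.linalg.norm(np.diff(b,axis=0),axis=1).round(3))
from bench import hand_in
E
```

```text
[[320. 125.]
 [320. 209.]
 [320. 262.]]
2214.5 (521, 105, 119, 163) [ 0.532 -0.256  0.018] [0.136 0.126 0.146]
2810.0 (581, 148, 59, 104) [ 0.519 -0.268  0.018] [0.061 0.117 0.066]
2964.5 (290, 89, 58, 70) [0.599 0.052 0.018] [0.068 0.057 0.068]
7741.5 (278, 76, 82, 186) [0.547 0.052 0.018] [0.081 0.195 0.093]
```

```bash
python3 -c "
from bench import hand_in
print(hand_in())"
```

```text
the job is handed in; nothing more can be done
None
```

The job is done and handed in at about 27.5 s on the robot's clock; no verdict is given, so this rests on my own checks.

**What I did:**
- I lifted the spanner from the rack, stood it on edge on free bench and tipped it flat.
- I took it again by the flat of the handle and lowered it fully onto the nut. It sat at the expected height, with its weight carried by the nut.
- I turned the nut clockwise past the rib to the next slot, lifted the spanner off, and laid it flat between the hub and the rack.

**Last checks:**
- **Nut angle:** after the spanner came off, the pointer tab measured about 120.4° (2.10 rad) against the 2.094 wanted. The cotter hole was visible in the open slot.
- **Disagreement:** the reading with the spanner still on was about 118.5°. The two differ by 2°, both within tolerance, and hub yaw estimates spread between -53.6° and -55.4°.
- **Spanner:** it lies flat with its ring at about (0.60, 0.05), roughly 0.31 m from the hub. Its outline in the wrist image measured about 195 x 81–93 mm.
- **Forces:** the readings I had stayed at about 12 N or less.

**Not confirmed by eye:** the picture limit ran out before a final view, so the resting spanner was checked by numbers only. I did not re-measure the tin, the extrusion or the crank; none of my moves went near them.

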